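Reset the telescoping lane guide to its wide setting

TASK

Set the badge lane to its wide setting: press the spring button in the sleeve beside the black fin down level with the sleeve, slide the sleeve along its tube, fin end first, and stop as soon as the button pops fully up through the sleeve's other hole. Press and push gently, never over 30 N, and never force the sleeve against the button with more than 20 N, neither when leaving the first hole nor after the click. Leave the badges and everything else lying where they are and let go.

Things in the scene. Friction and masses are not known exactly. Their poses are not given: they have to be found in the camera images.
- adjuster: Lane adjuster, bolted down: aluminium base plate 225 x 320 x 8 mm with a fixed square tube (24 x 24 mm, top 66 mm above the deck) along its y axis, on two dark end blocks. Origin: on the deck under the tube's centre line, under the fin at the start; z up, y along the tube in the direction the sleeve has to be slid, x towards the lane with the badges.
- sleeve: Dark steel sleeve round the tube, 32 mm wide (x), from 30 mm ahead (+y) of the fin's centre to 125 mm behind it. Flat top 70 mm above the deck (70.4 mm round the second hole), top wall 3.5 mm. Carries the fin and, on its +x side, a thin upright guide blade (top 47 mm above the deck) 24 mm ahead of the fin. Origin and axes: as the adjuster's at the start; it slides along y.
- hole_one (a point): Centre of the sleeve's first hole (square, 16 mm) at the top face, 15 mm behind (-y of) the fin's centre; the button is in it at the start. The second hole, alike, lies 46 to 74 mm farther to -y; its exact place differs from unit to unit and is not reported.
- slide (a joint): How far the sleeve has been slid along the tube, m: about 0 (+-0.001) at the start, button in the first hole; 0.046 to 0.074 (+-0.0015) with the button in the second hole; end stop at 0.080. It rubs with about 2 to 4 N.
- fin (a point): Centre of the black fin standing on the sleeve's top: 26 mm wide (x), 10 mm thick (y), 30 mm tall, so its top is 15 mm above this point and its foot 15 mm below. A fingertip that presses the button can push the fin along from its -y side.
- button_top (a point): Centre of the flat end (4 mm across) of the steel spring button: 13 mm across, its upper 4.5 mm a 45 degree cone, on the fixed tube, so it does not travel along it. Up, it stands 5 mm proud of the sleeve's top and its straight flank locks the sleeve, with 1.5 mm play either way.
- button: The same button (solid); origin 9 mm below its flat end. Pressed level with the sleeve's top (within 1 mm), only its cone is left in the hole, and a push on the sleeve of about 8 to 15 N along y then rides the cone down under the top wall. Pressed less, it stays locked.
- plunger (a joint): How far the button is pressed down, m: 0 fully up, 0.005 level with the sleeve's top, 0.0085 held down under the sleeve's top wall, 0.0105 at its stop. Spring: about 3 N at 0, 4 N when level, 5 N at the stop.
- badge_a: Loose round white badge, 58 mm across and 8 mm thick, in the lane on the base plate: the badge lying nearer the tube. Leave it alone. Origin: centre of its underside.
- badge_b: Loose round white badge, 58 mm across and 8 mm thick, in the lane on the base plate: the badge lying farther from the tube. Leave it alone. Origin: centre of its underside.
- screwdriver: Bystander: screwdriver lying on the deck. Leave it alone.
- wrench: Bystander: open-ended wrench lying on the deck. Leave it alone.
- cleaner: Bystander: white bottle, 130 mm tall, on the deck. Leave it alone.
- nest: Bystander: round aluminium badge nest, 72 mm across, 30 mm tall, on the deck. Leave it alone.
- pin_box: Bystander: grey two-part bin 100 x 140 x 45 mm, on the deck. Leave it alone.

How it is judged:
By the outcome, as a careful person would: the job done as asked, in the order asked, and still so for the second after the job is handed in, with the robot touching nothing.
It also fails if it takes over 38 s, if anything falls off the work surface, if the arm or the gripper's body presses on something with over 40 N, if the wrist force passes 120 N, or if a joint passes its speed limit or range.

ROBOT

A 7-joint arm with a two-finger parallel gripper is mounted at the origin on the work surface. World frame = base frame: x ahead of the robot, y to its left, z up, the work surface at z = 0. Lengths are in mm, angles in rad, forces in N, time in s.
With the tool pointing down it reaches from about 425 to 875 mm from the base axis. Payload 8.4 kg.
Tool frame: the origin (TCP) lies midway between the tips of the shut fingers; the grasp point (between the pads) lies 19 mm behind it (bot.tcp_to_grasp is the distance from the TCP to the grasp point, in mm); z points along the fingers, y is the direction in which the jaws open and shut (so a half turn about z gives the same grasp; the last joint's range is limited). The gripper opens to 87 mm and grips with 3 to 60 N. Pads are 19 mm wide; open, the fingers measure 117 mm over their backs; the gripper's body (75 mm by 190 mm) begins 51 mm behind the grasp point.
Start: joints at [-1.244, 0.333, 0.04, 1.465, -0.013, 1.343, -0.059], TCP at [268.48, 591.931, 222.546] pointing down, gripper open.
Joint ranges: [-2.58, 2.58], [-0.38, 2.09], [-1.3, 1.39], [0.25, 2.4], [-1.5, 4.64], [0.08, 2.09], [-2.65, 2.65]. Speed limits (rad/s): [2.22, 2.22, 2.79, 2.79, 3.14, 3.14, 3.14].

INTERFACE

Orientations are given as [roll, pitch, yaw] about the fixed x, y, z axes, in that order (R = Rz(yaw) Ry(pitch) Rx(roll)).
In Python, from station import bot gives the robot as it stands.
- The arm moves only by the tool jog_arm, never from a script. Its argument "deltas" is a list of rows, each a list of 3 entries, a list of its own where there are three numbers: the turn, a rotation vector about the world's x, y, z in degrees, then the shift along the world's x, y, z in cm, then the closure, from 0 (fully open) to 1 (shut). In form: [[[wx, wy, wz], [tx, ty, tz], jaw], ...]. A call has 1 to 5 rows; each row shifts and turns the commanded pose from where the row before left it; what a row does not reach is not made up. A row lasts 1/8 s, in which the tool goes at most 62.5 mm and 10.7 degrees, less where a joint would pass 70% of its speed; a pose out of reach is approached as far as the arm can. A call with a gripper value outside its range is refused whole. The fingers move at their own pace and stop on an object; the grip force is fixed at half the most. Time passes only in rows, so rows that do not move let the fingers close. It gives the time, the measured TCP pose, the force and the opening at its end, in the units of the state.
- bot.sense(): the state, without advancing time (a new reading comes with each control period).
- bot.grab_frame(name): name is "side" or "top" or "wrist"; returns a dict with "frame" (420x560x3 uint8, red, green, blue), "camera_matrix" (3x3 intrinsics, pixels), "view" (4x4, takes a point from world to camera coordinates). Camera axes: x right, y down, z forward; pixel columns grow to the right and rows downward; lengths in mm; the calibration is good to about 2 mm. The wrist camera is an equidistant fisheye: a pixel r from the principal point sees the ray r / f radians off the axis. A picture is of the moment at which its call begins. There is no depth.
- bot.job_done(): hands the job in, once; it reports no verdict.
Trained networks look in a picture, given as the dict that the camera call returned (one of the last four; its "shot" number tells which), for a name from the list of things; names that differ only in an ending like _2 or _b are one class to them, and where a whole thing is asked for, a point or a joint stands for the part that bears it (a point fixed in the world has none). Each returns a list of dicts, best first, with "score" (0 to 1); they miss things now and then, are a little off and sometimes report something else, mostly with a low value. They report only what shows in the picture. A call takes as long as a camera call.
- bot.look_for(picture, label): "at" ([x, y, z] in mm, in the coordinates of the camera as it stood for that picture, good to about 4 mm: the middle of the surface that is visible of it).
- bot.regions_of(picture, label): "region" (420x560 bool, what is visible of it).
- bot.tip_of(picture, label): "at" ([x, y, z] in mm, in the coordinates of the camera as it stood for that picture, good to about 4 mm: a listed point, or the origin of a listed thing).
The state is a dict: "t": time; "q": joint angles; "dq": joint speeds; "joint_torque": joint torques, N m; "eef_pos": TCP position; "eef_rot": TCP orientation; "force": force on the tool from outside, world axes, zero at the start; "torque": the same for the moment, N m; "opening": finger opening in mm.
Only numpy, scipy, OpenCV 4.12 (cv2) and the standard library are available. Lean on these libraries where they do the work, as an engineer would, in place of code of your own. Each camera call takes 0.05 s, during which the arm holds its last target. There are 200 camera calls.

## Working session

There is one attempt and no reset: what is moved stays moved. The work goes in short steps, Python scripts to look and compute and a tool call to move; the robot and the scene stay as the last step left them, time stands still between calls to the robot, and variables do not carry over. Pictures are saved under pics/ and viewed, about 8 in all and at most 12, crops included, and the job is handed in when it is done.

Besides the shell and the picture viewer there is one more tool, called as name(argument=value, ...), one argument or row to a line, values as JSON. jog_arm: Moves the arm, as the interface text tells. Its arguments: {"type":"object","properties":{"deltas":{"type":"array","items":{"type":"array"}}},"required":["deltas"]}

```bash
mkdir -p pics; cat > h.py <<'E'
from station import bot
import numpy as np, cv2
def w(p,at): return (np.linalg.inv(p["view"])@np.r_[at,1])[:3]
E
python3 - <<'E'
from h import *
s=bot.sense(); print({k:np.round(s[k],3) for k in ("t","eef_pos","eef_rot","force","opening")})
ims=[]
for c in ("side","top","wrist"):
    p=bot.grab_frame(c); ims.append(p["frame"])
    print(c,np.round(np.linalg.inv(p["view"])[:3,3]))
    for l in ("fin","hole_one","button_top","adjuster","sleeve","badge_a","pin_box","cleaner"):
        for d in bot.tip_of(p,l)[:2]: print(" ",l,round(d["score"],2),np.round(w(p,d["at"]),1))
cv2.imwrite("pics/a.png",cv2.resize(np.hstack(ims[:2])[:,:,::-1],(800,300)))
cv2.imwrite("pics/b.png",ims[1][:,:,::-1])
E
```

```text
{'t': np.float64(0.0), 'eef_pos': array([268.3  , 591.528, 221.633]), 'eef_rot': array([-3.14 ,  0.   ,  2.716]), 'force': array([-0.662, -0.624,  0.16 ]), 'opening': np.float64(86.873)}
side [  -7. -894.  812.]
  hole_one 0.69 [516.   33.1  72.7]
  button_top 0.68 [513.8  51.    1.4]
  adjuster 0.55 [513.1  50.9  -0.6]
  sleeve 0.9 [509.2  46.4   3.2]
  badge_a 0.52 [641.8  89.    8.5]
  badge_a 0.49 [580.7  64.8  10.5]
  pin_box 0.94 [ 6.332e+02 -4.393e+02  4.000e-01]
  cleaner 0.18 [581.2  61.8   9.6]
top [ 428.    3. 1428.]
  fin 0.85 [512.2  52.3  87.8]
  hole_one 0.91 [515.8  37.8  70.1]
  sleeve 0.72 [511.9  51.2  -3.8]
  sleeve 0.51 [583.8  66.9   9.4]
  badge_a 0.68 [582.8  65.   10.7]
  badge_a 0.58 [642.9  86.1   9. ]
  pin_box 0.89 [ 635.7 -435.7    1.4]
  cleaner 0.61 [572.2 448.9   0.9]
wrist [202. 621. 386.]
```

View pics/a.png

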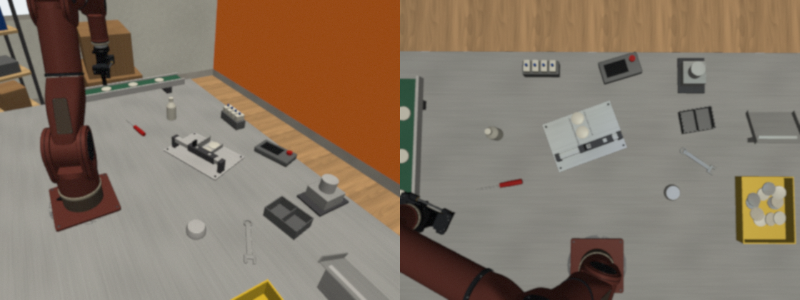

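```bash
python3 - <<'E'
from h import *
im=cv2.imread("pics/b.png")[130:245,190:330]
a=cv2.resize(im,None,fx=5.5,fy=5.2,interpolation=cv2.INTER_CUBIC)
cv2.imwrite("pics/c.png",a)
p=bot.grab_frame("top"); K=p["camera_matrix"]; print(K[0,0])
for l,z in (("sleeve",70),("adjuster",8),("fin",100)):
    for d in bot.regions_of(p,l)[:1]:
        m=d["region"]; ys,xs=np.nonzero(m); c=np.c_[xs,ys].astype(np.float32)
        bx=cv2.boxPoints(cv2.minAreaRect(c))
        V=np.linalg.inv(p["view"]); o=V[:3,3]
        r=np.c_[bx,np.ones(4)]@np.linalg.inv(K).T@V[:3,:3].T
        W=o+r*((z-o[2])/r[:,2])[:,None]; print(l,round(d["score"],2),m.sum(),np.round(bx).tolist(),np.round(W[:,:2]).tolist())
E
```

```text
448.7806941563639
sleeve 0.79 442 [[249.0, 202.0], [296.0, 188.0], [300.0, 199.0], [252.0, 214.0]] [[521.0, 84.0], [567.0, -60.0], [532.0, -71.0], [487.0, 73.0]]
adjuster 0.88 6688 [[198.0, 174.0], [294.0, 139.0], [319.0, 207.0], [223.0, 242.0]] [[615.0, 250.0], [729.0, -56.0], [512.0, -134.0], [401.0, 169.0]]
fin 0.73 510 [[248.0, 203.0], [295.0, 187.0], [299.0, 199.0], [252.0, 215.0]] [[518.0, 83.0], [565.0, -56.0], [530.0, -68.0], [483.0, 71.0]]
```

View pics/c.png

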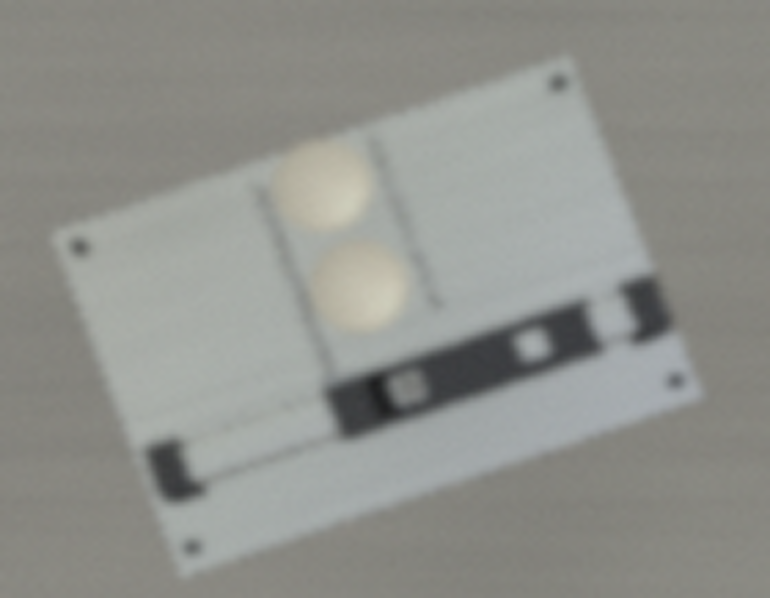

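The top view shows the fin at crop (383,395), hole one with its button at (405,387), and the second hole at (533,345). The badges are on the +x side, and the adjuster's yaw is about 20.4°. I'll move so the wrist camera sits over the holes and measure again.

jog_arm(
  deltas=[
    [[0, 0, -3], [1.9, -4.4, 0], 1],
    [[0, 0, -3], [1.9, -4.4, 0], 1],
    [[0, 0, -3], [1.9, -4.4, 0], 1],
    [[0, 0, -3], [1.9, -4.4, 0], 1],
    [[0, 0, -3], [1.9, -4.4, 0], 1],
  ],
)

```text
t: 2.17
eef_pos: [364.0, 370.4, 222.7]
eef_rot: [3.141, -0.0, 2.452]
force: [0.4, 0.8, 0.9]
opening: 44.9
```

jog_arm(
  deltas=[
    [[0, 0, -3], [1.9, -4.4, 0], 1],
    [[0, 0, -3], [1.9, -4.4, 0], 1],
    [[0, 0, -3], [1.9, -4.4, 0], 1],
    [[0, 0, -3], [1.9, -4.4, 0], 1],
    [[0, 0, -3], [1.9, -4.4, 0], 1],
  ],
)

```text
t: 2.8
eef_pos: [459.0, 150.5, 222.8]
eef_rot: [3.141, -0.0, 2.19]
force: [0.4, -0.1, -0.1]
opening: 1.9
```

jog_arm(
  deltas=[
    [[0, 0, -3], [1.9, -4.4, -1], 1],
    [[0, 0, -3], [1.9, -4.4, -1], 1],
    [[0, 0, -3], [1.9, -4.4, -2], 1],
    [[0, 0, -3], [1.9, -4.4, -2], 1],
    [[0, 0, -3], [1.9, -4.4, -1], 1],
  ],
)

```text
t: 3.42
eef_pos: [553.6, -69.3, 151.8]
eef_rot: [-3.141, -0.0, 1.929]
force: [1.3, 0.7, -0.1]
opening: 0.5
```

```bash
python3 - <<'E'
from h import *
p=bot.grab_frame("wrist"); V=np.linalg.inv(p["view"]); print(np.round(V,3)); print(p["camera_matrix"])
print(bot.sense()["eef_pos"],bot.sense()["eef_rot"])
np.savez("w1.npz",f=p["frame"],K=p["camera_matrix"],V=V)
cv2.imwrite("pics/d.png",p["frame"][:,:,::-1])
for l in ("fin","hole_one","button_top"):
    for d in bot.tip_of(p,l)[:2]: print(" ",l,round(d["score"],2),np.round(w(p,d["at"]),1))
E
```

```text
[[ 9.36000e-01  3.39000e-01  9.30000e-02  5.27501e+02]
 [ 3.51000e-01 -9.03000e-01 -2.49000e-01 -1.69500e+00]
 [-0.00000e+00  2.65000e-01 -9.64000e-01  3.15202e+02]
 [ 0.00000e+00  0.00000e+00  0.00000e+00  1.00000e+00]]
[[325.1922621    0.         278.36687856]
 [  0.         325.1922621  209.35627004]
 [  0.           0.           1.        ]]
[554.43424251 -76.18638303 151.19195719] [-3.14053808  0.0034932   1.9208979 ]
  fin 0.56 [508.  55.  90.]
  hole_one 0.58 [514.   35.6  73.4]
  hole_one 0.33 [511.6  52.4  88. ]
  button_top 0.64 [513.1  33.1  77.4]
```

View pics/d.png

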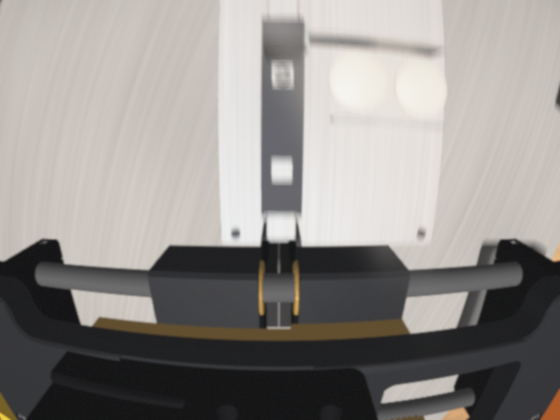

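Blurred, because the arm was still settling. Hole one and its button are at px (283,75), the second hole at (282,169), the fin just above hole one. I'll take a still frame.

```bash
cat >> h.py <<'E'
def ray(K,V,u,v,z):
    d=np.array([u-K[0,2],v-K[1,2]]); r=np.hypot(*d); t=r/K[0,0]
    c=np.r_[d/r*np.sin(t),np.cos(t)]; g=V[:3,:3]@c
    return V[:3,3]+g*(z-V[2,3])/g[2]
E
python3 - <<'E'
from h import *
p=bot.grab_frame("wrist"); V=np.linalg.inv(p["view"]);K=p["camera_matrix"]
print(bot.sense()["eef_pos"],bot.sense()["eef_rot"],np.round(V[:3,3],1))
np.savez("w1.npz",f=p["frame"],K=K,V=V)
for l in ("fin","hole_one","button_top"):
    for d in bot.tip_of(p,l)[:2]: print(" ",l,round(d["score"],2),np.round(w(p,d["at"]),1))
cv2.imwrite("pics/e.png",cv2.resize(p["frame"][0:220,220:350,::-1],None,fx=4,fy=2.7,interpolation=cv2.INTER_CUBIC))
E
```

```text
[553.40584765 -67.68408578 152.48217621] [-3.14133654e+00 -3.23016540e-04  1.93058746e+00] [527.4  -1.2 315.7]
  fin 0.85 [508.   53.   88.5]
  hole_one 0.87 [515.2  36.3  72.7]
  button_top 0.47 [513.1  30.8  75.5]
```

View pics/e.png

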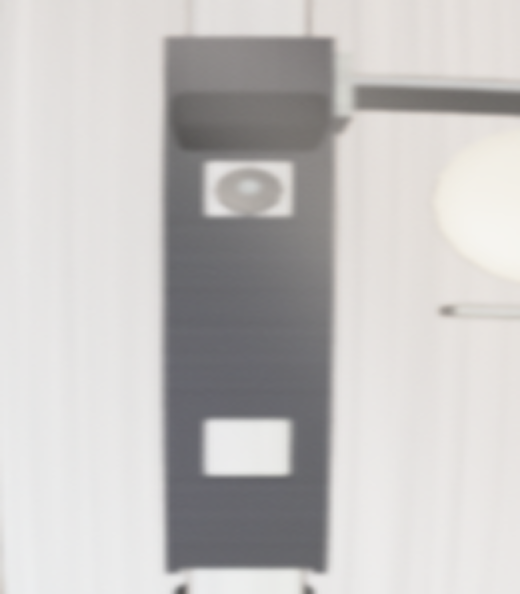

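```bash
python3 - <<'E'
from h import *
z=np.load("w1.npz");K,V=z["K"],z["V"]
def P(x,y,h): return ray(K,V,220+(x+.5)/4-.5,(y+.5)/2.7-.5,h)[:2]
a=P(249,38,70);b=P(247.5,571,70)
yd=(a-b)/np.linalg.norm(a-b); print("len",np.linalg.norm(a-b),"ang",np.degrees(np.arctan2(yd[1],yd[0])),a,b)
xd=np.array([yd[1],-yd[0]])
for n,x,y,h in (("h1top",248.5,161,70),("h1bot",248.5,217,70),("button",248,186,75),("h2top",247,419,70.4),("h2bot",247,475,70.4),("L",165,60,70),("R",333,60,70),("L2",168,500,70),("R2",328,500,70)):
    q=P(x,y,h); print(n,np.round(q,1),"y from rear end",round((q-b)@yd,1),"x",round((q-b)@xd,1))
E
```

```text
len 154.0365605000977 ang 110.45071255801619 [499.94218165  79.06964229] [553.76278694 -65.25847145]
h1top [512.8  44.4] y from rear end 117.1 x -0.1
h1bot [518.4  29.3] y from rear end 101.0 x -0.1
button [515.5  36.8] y from rear end 109.0 x -0.2
h2top [538.1 -23.9] y from rear end 44.2 x -0.2
h2bot [543.7 -38.8] y from rear end 28.3 x -0.2
L [487.5  67.3] y from rear end 147.3 x -15.8
R [517.   78.4] y from rear end 147.5 x 15.8
L2 [532.  -50.9] y from rear end 21.0 x -15.4
R2 [560.9 -40.1] y from rear end 21.1 x 15.4
```

jog_arm(
  deltas=[
    [[0, 0, 0], [-1.2, 3.4, 0], 1],
    [[0, 0, 0], [-1.2, 3.4, 0], 1],
    [[0, 0, 0], [-1.3, 3.4, -1], 1],
    [[0, 0, 0], [0, 0, -2], 1],
    [[0, 0, 0], [0, 0, 0], 1],
  ],
)

```text
t: 4.45
eef_pos: [515.4, 35.0, 121.9]
eef_rot: [-3.14, -0.001, 1.933]
force: [-0.3, 0.2, 0.3]
opening: 0.2
```

```bash
python3 - <<'E'
from h import *
s=bot.sense(); print(s["eef_pos"],s["eef_rot"],s["force"],s["t"],np.abs(s["dq"]).max())
E
```

```text
[515.35606293  34.99898188 121.89690173] [-3.13990027e+00 -5.25787045e-04  1.93268494e+00] [-0.26137174  0.18321079  0.27759488] 4.45 0.03502578879838772
```

jog_arm(
  deltas=[
    [[0, 0, 0], [0.1, -0.05, -1], 1],
    [[0, 0, 0], [0, 0, -1.5], 1],
    [[0, 0, 0], [0, 0, -1.2], 1],
    [[0, 0, 0], [0, 0, -0.4], 1],
    [[0, 0, 0], [0, 0, 0], 1],
  ],
)

```text
t: 5.08
eef_pos: [517.3, 33.2, 81.2]
eef_rot: [-3.141, 0.0, 1.93]
force: [-0.2, -0.0, 0.6]
opening: 0.4
```

```bash
python3 - <<'E'
from h import *
p=bot.grab_frame("side")
s=bot.sense(); print(s["eef_pos"],s["force"],s["t"])
q=p["view"]@np.r_[516,36,75,1]; uv=(p["camera_matrix"]@q[:3]); uv=(uv/uv[2])[:2].astype(int); print(uv)
x,y=uv; cv2.imwrite("pics/f.png",cv2.resize(p["frame"][y-40:y+30,x-50:x+50,::-1],None,fx=7,fy=7,interpolation=cv2.INTER_CUBIC))
E
```

```text
[517.58893344  33.30177401  81.58997192] [-0.76467912 -0.39145147  0.57507328] 5.125
[275 204]
```

View pics/f.png

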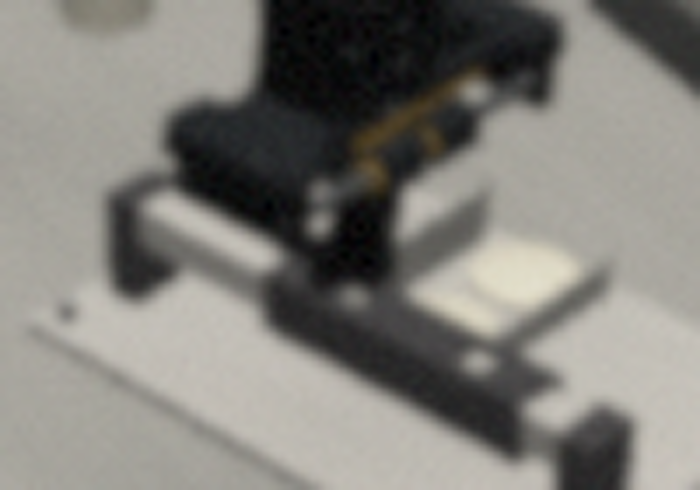

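The fingertip sits over hole one behind the fin, at px (350,285), and clears everything else. I'll go down onto the button now.

jog_arm(
  deltas=[
    [[0, 0, 0], [-0.04, 0.09, -0.2], 1],
    [[0, 0, 0], [0, 0, -0.2], 1],
    [[0, 0, 0], [0, 0, -0.1], 1],
    [[0, 0, 0], [0, 0, -0.1], 1],
    [[0, 0, 0], [0, 0, 0], 1],
  ],
)

```text
t: 5.75
eef_pos: [517.1, 34.4, 75.6]
eef_rot: [3.142, -0.0, 1.93]
force: [-0.2, -0.3, -0.4]
opening: 0.2
```

jog_arm(
  deltas=[
    [[0, 0, 0], [0, 0, -0.1], 1],
    [[0, 0, 0], [0, 0, -0.1], 1],
    [[0, 0, 0], [0, 0, 0], 1],
  ],
)

```text
t: 6.12
eef_pos: [517.2, 34.3, 73.6]
eef_rot: [3.141, 0.0, 1.93]
force: [-1.3, 1.6, 2.6]
opening: 0.4
```

Contact: about 3 N of spring force. I'll keep lowering gently.

jog_arm(
  deltas=[
    [[0, 0, 0], [0, 0, -0.1], 1],
    [[0, 0, 0], [0, 0, -0.1], 1],
    [[0, 0, 0], [0, 0, 0], 1],
  ],
)

```text
t: 6.5
eef_pos: [517.1, 34.3, 71.5]
eef_rot: [3.142, 0.0, 1.93]
force: [-0.2, 0.4, 2.6]
opening: 0.6
```

jog_arm(
  deltas=[
    [[0, 0, 0], [0, 0, -0.05], 1],
    [[0, 0, 0], [0, 0, -0.05], 1],
    [[0, 0, 0], [0, 0, 0], 1],
  ],
)

```text
t: 6.88
eef_pos: [517.1, 34.3, 70.5]
eef_rot: [3.142, 0.0, 1.93]
force: [0.5, -0.0, 3.9]
opening: 0.2
```

jog_arm(
  deltas=[
    [[0, 0, 0], [0, 0, -0.05], 1],
    [[0, 0, 0], [0, 0, 0], 1],
  ],
)

```text
t: 7.12
eef_pos: [517.2, 34.3, 70.4]
eef_rot: [3.141, -0.0, 1.93]
force: [-2.7, 0.3, 8.1]
opening: 0.2
```

jog_arm(
  deltas=[
    [[0, 0, 0], [0, 0, -0.03], 1],
    [[0, 0, 0], [0, 0, 0], 1],
  ],
)

```text
t: 7.38
eef_pos: [517.2, 34.3, 70.3]
eef_rot: [3.141, -0.0, 1.93]
force: [-2.5, -0.2, 9.9]
opening: 0.7
```

jog_arm(
  deltas=[
    [[0, 0, 0], [-0.035, 0.094, 0], 1],
    [[0, 0, 0], [-0.035, 0.094, 0], 1],
    [[0, 0, 0], [0, 0, 0], 1],
  ],
)

```text
t: 7.75
eef_pos: [517.0, 34.9, 70.4]
eef_rot: [3.141, 0.001, 1.929]
force: [-0.7, -4.5, 9.0]
opening: 0.6
```

jog_arm(
  deltas=[
    [[0, 0, 0], [-0.018, 0.047, 0], 1],
    [[0, 0, 0], [-0.018, 0.047, 0], 1],
    [[0, 0, 0], [0, 0, 0], 1],
  ],
)

```text
t: 8.12
eef_pos: [516.8, 35.7, 70.4]
eef_rot: [3.141, 0.002, 1.929]
force: [-1.6, -5.1, 8.5]
opening: 0.4
```

jog_arm(
  deltas=[
    [[0, 0, 0], [-0.018, 0.047, 0], 1],
    [[0, 0, 0], [-0.018, 0.047, 0], 1],
    [[0, 0, 0], [0, 0, 0], 1],
  ],
)

```text
t: 8.5
eef_pos: [516.4, 36.5, 70.4]
eef_rot: [3.141, 0.002, 1.929]
force: [0.3, -5.9, 8.4]
opening: 0.7
```

jog_arm(
  deltas=[
    [[0, 0, 0], [-0.018, 0.047, 0], 1],
    [[0, 0, 0], [-0.018, 0.047, 0], 1],
    [[0, 0, 0], [0, 0, 0], 1],
  ],
)

```text
t: 8.88
eef_pos: [516.3, 37.4, 70.4]
eef_rot: [3.14, 0.002, 1.929]
force: [0.6, -5.2, 8.4]
opening: 0.4
```

jog_arm(
  deltas=[
    [[0, 0, 0], [-0.018, 0.047, 0], 1],
    [[0, 0, 0], [-0.018, 0.047, 0], 1],
    [[0, 0, 0], [0, 0, 0], 1],
  ],
)

```text
t: 9.25
eef_pos: [516.0, 38.5, 70.4]
eef_rot: [3.14, 0.002, 1.929]
force: [1.7, -5.6, 6.4]
opening: 0.6
```

jog_arm(
  deltas=[
    [[0, 0, 0], [-0.018, 0.047, 0], 1],
    [[0, 0, 0], [0, 0, 0], 1],
  ],
)

```text
t: 9.5
eef_pos: [515.9, 38.6, 70.3]
eef_rot: [3.14, 0.002, 1.929]
force: [1.7, -5.6, 7.1]
opening: 0.4
```

jog_arm(
  deltas=[
    [[0, 0, 0], [-0.018, 0.047, 0], 1],
    [[0, 0, 0], [-0.018, 0.047, 0], 1],
    [[0, 0, 0], [0, 0, 0], 1],
  ],
)

```text
t: 9.88
eef_pos: [515.8, 39.1, 70.4]
eef_rot: [3.14, 0.003, 1.929]
force: [2.6, -8.0, 6.0]
opening: 0.4
```

jog_arm(
  deltas=[
    [[0, 0, 0], [-0.018, 0.047, 0], 1],
    [[0, 0, 0], [0, 0, 0], 1],
  ],
)

```text
t: 10.12
eef_pos: [515.7, 39.2, 70.4]
eef_rot: [3.14, 0.003, 1.928]
force: [3.5, -8.5, 5.6]
opening: 0.5
```

jog_arm(
  deltas=[
    [[0, 0, 0], [-0.018, 0.047, -0.01], 1],
    [[0, 0, 0], [0, 0, 0], 1],
  ],
)

```text
t: 10.38
eef_pos: [515.7, 39.4, 70.4]
eef_rot: [3.14, 0.004, 1.928]
force: [3.2, -9.5, 5.6]
opening: 0.3
```

jog_arm(
  deltas=[
    [[0, 0, 0], [-0.018, 0.047, -0.01], 1],
    [[0, 0, 0], [0, 0, 0], 1],
  ],
)

```text
t: 10.62
eef_pos: [515.6, 39.6, 70.4]
eef_rot: [3.14, 0.004, 1.928]
force: [3.8, -11.3, 7.2]
opening: 0.3
```

jog_arm(
  deltas=[
    [[0, 0, 0], [-0.018, 0.047, -0.01], 1],
    [[0, 0, 0], [0, 0, 0], 1],
  ],
)

```text
t: 10.88
eef_pos: [515.6, 39.7, 70.4]
eef_rot: [3.139, 0.004, 1.927]
force: [3.6, -11.5, 7.4]
opening: 0.5
```

jog_arm(
  deltas=[
    [[0, 0, 0], [-0.018, 0.047, 0], 1],
    [[0, 0, 0], [0, 0, 0], 1],
  ],
)

```text
t: 11.12
eef_pos: [515.5, 39.8, 70.4]
eef_rot: [3.139, 0.005, 1.927]
force: [4.7, -13.2, 6.7]
opening: 0.1
```

jog_arm(
  deltas=[
    [[0, 0, 0], [-0.018, 0.047, -0.01], 1],
    [[0, 0, 0], [0, 0, 0], 1],
  ],
)

```text
t: 11.38
eef_pos: [515.4, 40.3, 70.4]
eef_rot: [3.139, 0.005, 1.927]
force: [3.8, -12.7, 8.7]
opening: 0.3
```

jog_arm(
  deltas=[
    [[0, 0, 0], [-0.01, 0.03, 0], 1],
    [[0, 0, 0], [0, 0, 0], 1],
  ],
)

```text
t: 11.62
eef_pos: [515.3, 40.4, 70.4]
eef_rot: [3.139, 0.005, 1.927]
force: [4.0, -13.5, 8.6]
opening: 0.5
```

jog_arm(
  deltas=[
    [[0, 0, 0], [-0.018, 0.047, 0], 1],
    [[0, 0, 0], [0, 0, 0], 1],
  ],
)

```text
t: 11.88
eef_pos: [515.2, 40.6, 70.4]
eef_rot: [3.139, 0.005, 1.927]
force: [4.3, -15.0, 7.9]
opening: 0.7
```

jog_arm(
  deltas=[
    [[0, 0, 0], [-0.018, 0.047, 0], 1],
    [[0, 0, 0], [0, 0, 0], 1],
  ],
)

```text
t: 12.12
eef_pos: [515.1, 41.1, 70.4]
eef_rot: [3.139, 0.005, 1.927]
force: [5.0, -14.4, 7.8]
opening: 0.4
```

jog_arm(
  deltas=[
    [[0, 0, 0], [-0.018, 0.047, 0], 1],
    [[0, 0, 0], [0, 0, 0], 1],
  ],
)

```text
t: 12.38
eef_pos: [515.0, 41.3, 70.4]
eef_rot: [3.139, 0.005, 1.927]
force: [5.5, -15.2, 8.3]
opening: 0.4
```

jog_arm(
  deltas=[
    [[0, 0, 0], [-0.018, 0.047, 0], 1],
    [[0, 0, 0], [0, 0, 0], 1],
  ],
)

```text
t: 12.62
eef_pos: [514.7, 41.9, 70.4]
eef_rot: [3.139, 0.005, 1.927]
force: [5.0, -15.5, 7.7]
opening: 0.7
```

jog_arm(
  deltas=[
    [[0, 0, 0], [-0.018, 0.047, 0], 1],
    [[0, 0, 0], [0, 0, 0], 1],
  ],
)

```text
t: 12.88
eef_pos: [513.1, 46.5, 70.2]
eef_rot: [3.14, 0.0, 1.93]
force: [-0.9, -1.1, 10.9]
opening: 0.6
```

The sleeve broke free at about 15–16 N, and the button is now captured under the wall. Contact geometry puts the slide at about 9.4 mm, with the pop due near 71. I'll lift about 1.5 mm off the sleeve top and push only the fin.

jog_arm(
  deltas=[
    [[0, 0, 0], [0, 0, 0.2], 1],
    [[0, 0, 0], [-0.09, 0.235, 0], 1],
    [[0, 0, 0], [-0.175, 0.469, 0], 1],
    [[0, 0, 0], [-0.175, 0.469, 0], 1],
    [[0, 0, 0], [-0.175, 0.469, 0], 1],
  ],
)

```text
t: 13.5
eef_pos: [506.4, 62.6, 71.4]
eef_rot: [3.141, 0.001, 1.93]
force: [1.7, -5.1, 1.5]
opening: 0.1
```

jog_arm(
  deltas=[
    [[0, 0, 0], [-0.175, 0.469, 0], 1],
    [[0, 0, 0], [-0.175, 0.469, 0], 1],
    [[0, 0, 0], [-0.175, 0.469, 0], 1],
    [[0, 0, 0], [-0.175, 0.469, 0], 1],
    [[0, 0, 0], [0, 0, 0], 1],
  ],
)

```text
t: 14.12
eef_pos: [499.1, 82.3, 71.3]
eef_rot: [3.142, -0.0, 1.931]
force: [1.7, -0.7, 0.6]
opening: 0.4
```

```bash
cat > m.py <<'E'
from h import *
s=bot.sense(); yd=np.array([-.3494,.937]); e=s["eef_pos"]
print("along",(e[:2]-[515.5,36.8])@yd,"lat",(e[:2]-[515.5,36.8])@[.937,.3494],e[2],"push",-s["force"][:2]@yd,s["force"],s["t"])
E
python3 m.py
```

```text
along 48.38575473270339 lat 0.5482539768282165 71.28165774954873 push 1.2435419841400013 [ 1.68952603 -0.6971415   0.61624358] 14.125
```

jog_arm(
  deltas=[
    [[0, 0, 0], [-0.175, 0.469, 0], 1],
    [[0, 0, 0], [-0.175, 0.469, 0], 1],
    [[0, 0, 0], [-0.175, 0.469, 0], 1],
    [[0, 0, 0], [-0.105, 0.281, 0], 1],
    [[0, 0, 0], [0, 0, 0], 1],
  ],
)

```text
t: 14.75
eef_pos: [492.1, 99.6, 71.0]
eef_rot: [-3.14, -0.001, 1.931]
force: [0.2, 0.0, 0.1]
opening: 0.1
```

```bash
python3 m.py; python3 - <<'E'
from h import *
p=bot.grab_frame("side")
q=p["view"]@np.r_[516,36,75,1]; uv=(p["camera_matrix"]@q[:3]); uv=(uv/uv[2])[:2].astype(int); print(uv)
x,y=uv; cv2.imwrite("pics/g.png",cv2.resize(p["frame"][y-40:y+30,x-50:x+50,::-1],None,fx=7,fy=7,interpolation=cv2.INTER_CUBIC))
E
```

```text
along 67.05163052958221 lat 0.06338151336624955 71.03646578658096 push 0.0409708603051473 [0.21747977 0.03737094 0.12082548] 14.75
[275 204]
```

View pics/g.png

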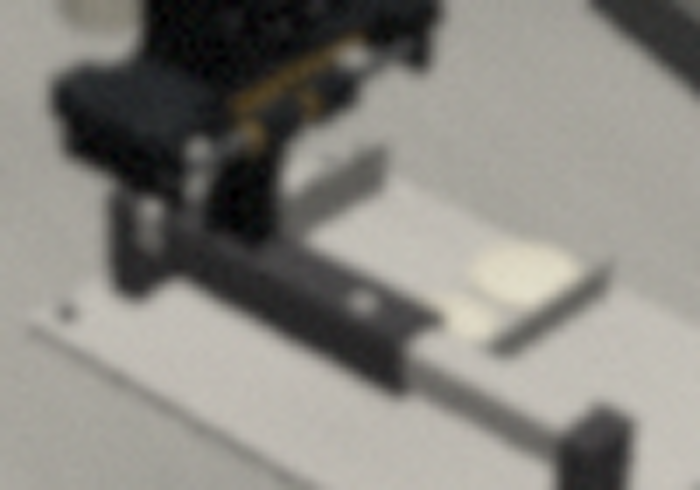

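The sleeve has moved with the fin, the second hole (362,298) is nearly at the button, and the badges are untouched. I'll creep from here.

jog_arm(
  deltas=[
    [[0, 0, 0], [-0.035, 0.094, 0], 1],
    [[0, 0, 0], [-0.035, 0.094, 0], 1],
    [[0, 0, 0], [0, 0, 0], 1],
  ],
)

```text
t: 15.18
eef_pos: [492.0, 100.9, 71.3]
eef_rot: [-3.141, -0.0, 1.93]
force: [-0.6, 0.4, -0.1]
opening: 0.1
```

```bash
python3 m.py
```

```text
along 68.22510746036883 lat 0.4040815677671689 71.28570551982581 push -0.5648805645343085 [-0.61878656  0.37212011 -0.05172307] 15.175
```

jog_arm(
  deltas=[
    [[0, 0, 0], [-0.035, 0.094, 0], 1],
    [[0, 0, 0], [0, 0, 0], 1],
  ],
)

```text
t: 15.42
eef_pos: [491.8, 101.7, 71.3]
eef_rot: [-3.141, -0.0, 1.93]
force: [-0.1, -0.9, -0.2]
opening: 0.4
```

```bash
python3 m.py
```

```text
along 69.15358119803415 lat 0.4461984268044818 71.2979439825138 push 0.8477193889619028 [-0.1161753  -0.94803739 -0.17371401] 15.425
```

jog_arm(
  deltas=[
    [[0, 0, 0], [-0.018, 0.047, 0], 1],
    [[0, 0, 0], [0, 0, 0], 1],
  ],
)

```text
t: 15.68
eef_pos: [491.7, 102.4, 71.4]
eef_rot: [3.141, -0.0, 1.93]
force: [-0.0, 0.0, -0.0]
opening: 0.4
```

jog_arm(
  deltas=[
    [[0, 0, 0], [-0.018, 0.047, 0], 1],
    [[0, 0, 0], [0, 0, 0], 1],
  ],
)

```text
t: 15.92
eef_pos: [491.6, 102.7, 71.4]
eef_rot: [3.141, 0.0, 1.93]
force: [1.1, -1.6, 0.8]
opening: 0.3
```

```bash
python3 m.py
```

```text
along 70.05537501227545 lat 0.6116665825591426 71.40741766280033 push 1.925513290973263 [ 1.12864188 -1.63411507  0.82289485] 15.925
```

jog_arm(
  deltas=[
    [[0, 0, 0], [-0.018, 0.047, 0], 1],
    [[0, 0, 0], [0, 0, 0], 1],
  ],
)

```text
t: 16.18
eef_pos: [491.5, 103.0, 71.4]
eef_rot: [3.141, 0.0, 1.93]
force: [0.6, -2.1, 0.7]
opening: 0.7
```

```bash
python3 m.py
```

```text
along 70.40344081752409 lat 0.6001247795258065 71.42635267468002 push 2.1446929473908543 [ 0.6227871  -2.05666076  0.67886761] 16.175
```

jog_arm(
  deltas=[
    [[0, 0, 0], [-0.018, 0.047, 0], 1],
    [[0, 0, 0], [0, 0, 0], 1],
  ],
)

```text
t: 16.42
eef_pos: [491.2, 103.6, 71.4]
eef_rot: [3.141, 0.0, 1.93]
force: [1.2, -1.2, 0.7]
opening: 0.3
```

```bash
python3 m.py; python3 - <<'E'
from h import *
p=bot.grab_frame("side")
x,y=275,204; cv2.imwrite("pics/h.png",cv2.resize(p["frame"][y-15:y+20,x-25:x+25,::-1],None,fx=14,fy=14,interpolation=cv2.INTER_CUBIC))
E
```

```text
along 71.09075643198652 lat 0.5865589192808557 71.41233305544094 push 1.570023750540584 [ 1.17575348 -1.23715634  0.71680486] 16.425
```

View pics/h.png

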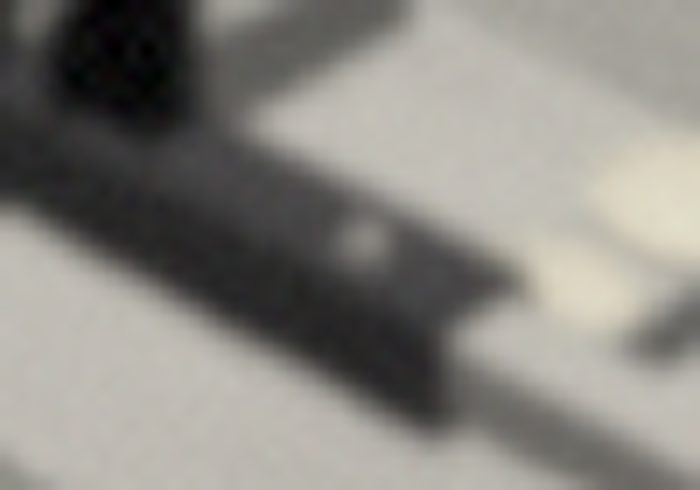

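jog_arm(
  deltas=[
    [[0, 0, 0], [-0.018, 0.047, 0], 1],
    [[0, 0, 0], [0, 0, 0], 1],
  ],
)

```text
t: 16.73
eef_pos: [491.0, 104.2, 71.4]
eef_rot: [3.141, -0.0, 1.93]
force: [1.9, -0.3, 0.9]
opening: 0.6
```

```bash
python3 m.py
```

```text
along 71.69928795115082 lat 0.5775904071087169 71.39549319009625 push 0.9224204537537872 [ 1.88500558 -0.28153629  0.94152436] 16.725
```

jog_arm(
  deltas=[
    [[0, 0, 0], [-0.018, 0.047, 0], 1],
    [[0, 0, 0], [0, 0, 0], 1],
  ],
)

```text
t: 16.98
eef_pos: [490.8, 104.7, 71.4]
eef_rot: [3.141, -0.0, 1.93]
force: [1.9, -0.7, 0.9]
opening: 0.8
```

```bash
python3 m.py; python3 - <<'E'
from h import *
p=bot.grab_frame("side"); a=p["frame"][189:224,250:300,::-1]
np.save("s2.npy",a); cv2.imwrite("pics/i.png",cv2.resize(a,None,fx=14,fy=14,interpolation=cv2.INTER_CUBIC))
E
```

```text
along 72.22239045603884 lat 0.5918457478304515 71.41277365163903 push 1.265652883885945 [ 1.8573766  -0.65814888  0.94082012] 16.975
```

View pics/i.png

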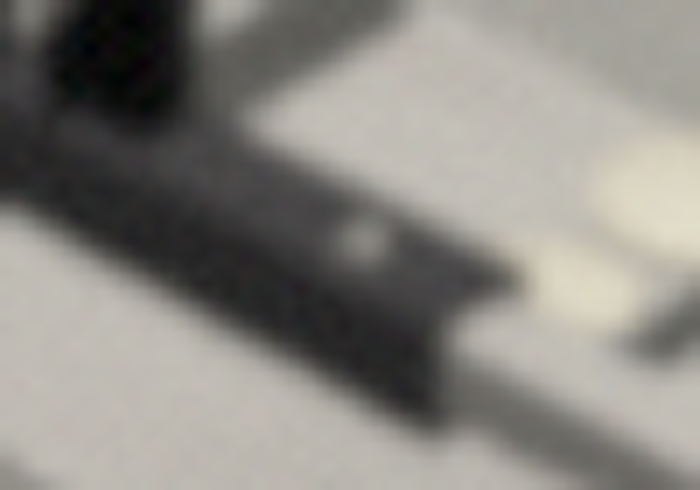

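The push force fell from 2 to about 1 N, which fits the button popping. Before pushing further, I'll back off and check from above.

jog_arm(
  deltas=[
    [[0, 0, 0], [0.14, -0.375, 0], 1],
    [[0, 0, 0], [0.1, -0.3, 2], 1],
    [[0, 0, 0], [1.0, -2.7, 4], 1],
    [[0, 0, 0], [1.7, -4.5, 0], 1],
    [[0, 0, 0], [1.7, -4.5, 0], 1],
  ],
)

```text
t: 17.65
eef_pos: [537.5, -20.0, 131.8]
eef_rot: [3.141, -0.001, 1.932]
force: [-0.2, -0.1, -0.3]
opening: 0.5
```

jog_arm(
  deltas=[
    [[0, 0, 0], [0.5, -1.3, 0], 1],
    [[0, 0, 0], [0, 0, 0], 1],
    [[0, 0, 0], [0, 0, 0], 1],
    [[0, 0, 0], [0, 0, 0], 1],
  ],
)

```text
t: 18.15
eef_pos: [541.8, -30.6, 131.2]
eef_rot: [-3.141, -0.001, 1.933]
force: [0.7, 0.1, -0.3]
opening: 0.4
```

```bash
python3 m.py; python3 - <<'E'
from h import *
p=bot.grab_frame("wrist"); V=np.linalg.inv(p["view"]);K=p["camera_matrix"]
np.savez("w2.npz",f=p["frame"],K=K,V=V)
c=p["view"]@np.r_[515.5,36.8,70,1]; c=c[:3]; t=np.arctan2(np.hypot(*c[:2]),c[2]); uv=K[:2,2]+c[:2]/np.hypot(*c[:2])*t*K[0,0]; print(uv)
x,y=uv.astype(int); x0,y0=max(x-40,0),max(y-55,0); print(x0,y0)
cv2.imwrite("pics/j.png",cv2.resize(p["frame"][y0:y0+90,x0:x0+80,::-1],None,fx=6,fy=6,interpolation=cv2.INTER_CUBIC))
E
```

```text
along -72.40160541295988 lat 1.116864255058147 131.22538188302863 push 0.1204123475034727 [ 0.65729233  0.11659082 -0.2659252 ] 18.15
[278.35806166 122.19029889]
238 67
```

View pics/j.png

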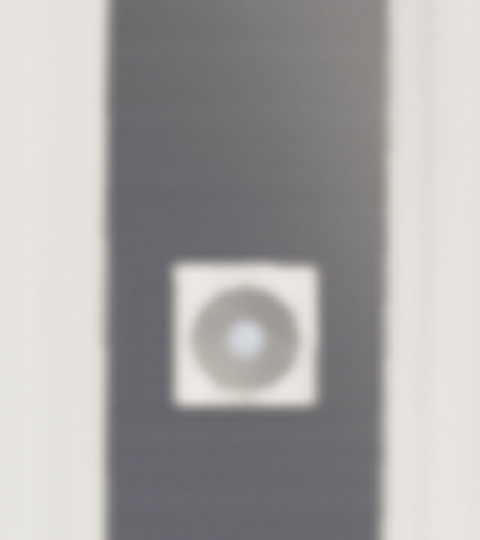

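The button stands clear and nearly centred in the second hole at crop (245,338), with a gap all round. Its apparent diameter relative to the hole (0.74) matches its fully-up look at the start (0.73). The gripper is clear, so I'll hand in.

```bash
python3 - <<'E'
from h import *
p=bot.grab_frame("side")
for d in bot.tip_of(p,"badge_a")[:2]: print(round(d["score"],2),np.round(w(p,d["at"]),1))
print(bot.sense()["force"]); print(bot.job_done())
E
```

```text
0.54 [579.1  64.4  12.9]
0.53 [639.7  90.4   8.1]
[ 0.8631874  -0.64255745  0.22717471]
the job is handed in; nothing more can be done
None
```

The badge lane is on its wide setting and the job is handed in, at about 18.3 s of the 38 s allowed.

- **Press and release:** I pressed the button level with the sleeve top, with about 10 N of downward force. The sleeve left the first hole at a push of about 16 N on the force readings. I only read the force at the end of each move, so a brief higher peak in between would not show.
- **Slide:** I lifted slightly off the sleeve and pushed only the fin. The last few millimetres were in 0.5 mm steps at about 2 N, and I stopped when the push force dropped near the 72.8 mm I had measured between the holes. I then backed off and raised the gripper clear.
- **Last checks:**
  - **Button:** the wrist picture shows it in the second hole, within about 0.3 mm of centre, with a gap all round. It looks the same size relative to the hole as it did fully up at the start. I judged its height only from that, since the overhead view gives no direct height.
  - **Badges:** they were found within about 4 mm of where they started, which is no more than the detector's error.
  - **Contact:** the force on the tool was about zero.

No check failed or disagreed.

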